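# Seat the clamp plate on the umbrella stand and index its deck

### The arm

A 6-joint arm with a two-finger parallel gripper is mounted at the origin on the work surface. World frame = base frame: x ahead of the robot, y to its left, z up, the work surface at z = 0. Lengths are in mm, angles in rad, forces in N, time in s.
With the tool pointing down it reaches from about 275 to 750 mm from the base axis. Payload 10.2 kg.
Tool frame: the origin (TCP) lies between the finger pads; the fingertips stand 8 mm ahead of it and the grasp point (between the pads) lies 11 mm behind it; z points along the fingers, y is the line along which they close (so a half turn about z gives the same grasp; the last joint's range is limited). The gripper opens to 85 mm and grips with 20 to 120 N. Pads are 22 mm wide; open, the fingers measure 114 mm over their backs; the gripper's body (76 mm by 85 mm) begins 54 mm behind the grasp point. The pads swing forward as they close: fully open they stand 13 mm farther back than shut.
Start: joints at [1.104, 0.313, 1.498, -0, 1.331, -0.223], TCP at [126.743, 509.477, 205.094] pointing down, gripper open.
Joint ranges: [-2.94, 2.94], [-0.97, 2.17], [0.19, 2.56], [-1.23, 4.37], [0.02, 3.11], [-2.88, 2.88]. Speed limits (rad/s): [2.39, 2.39, 3.01, 3.14, 3.14, 3.14].

### API

Orientations are given as a unit quaternion [w, x, y, z].
In Python, from rig import * gives the robot as it stands.
- The arm moves only by the shell command python3 -m handwheel 'ROWS' [FORCE]. ROWS is JSON, a list that holds one entry, the list of rows, each a list of 7 numbers: the shift along the world's x, y, z in mm, then the turn, a rotation vector about the world's x, y, z in degrees, then the opening, from -1 (shut) to 1 (fully open). A call has 1 to 8 rows; each row shifts and turns the commanded pose from where the row before left it; what a row does not reach is not made up. A row lasts 1/8 s, in which the tool goes at most 62.5 mm and 10.7 degrees, less where a joint would pass 70% of its speed; a pose out of reach is approached as far as the arm can. A call is refused whole if a number of a shift passes 62.5 or a number of a turn 10.7, either way. A call with a gripper value outside its range is refused whole. The fingers move at their own pace and stop on an object; FORCE is the grip in N (left out, the last holds). Time passes only in rows, so rows that do not move let the fingers close. It gives the time, the measured TCP pose, the force, the opening and the grip force at its end, in the units of the state.
- sense(): the state, without advancing time (a new reading comes with each control period).
- capture(name): name is "side" or "top" or "wrist"; returns a dict with "image" (384x512x3 uint8, red, green, blue), "fx", "fy", "cx", "cy" (pixels), "rvec" (rotation vector, rad) and "tvec" (3), from world to camera coordinates, as OpenCV has them; the wrist camera has in their place "hand_eye" (4x4, takes a point from camera to tool coordinates, whose origin is the TCP and whose axes are the flange's). Camera axes: x right, y down, z forward; pixel columns grow to the right and rows downward; lengths in mm; the calibration is good to about 2 mm. A picture is of the moment at which its call begins: read the wrist's pose just before it. There is no depth.
- finish_job(): hands the job in; it is judged then, once.
The state is a dict: "time_s": time; "joints": joint angles; "dq": joint speeds; "tau": joint torques, N m; "eef_pos": TCP position; "ee_rot": TCP orientation; "force": force on the tool from outside, world axes, zero at the start; "wrist_torque": the same for the moment, N m; "grip_width": opening from 0.0 (shut) to 1.0 (fully open); "grip_force": force on a finger pad.
Only numpy, scipy, OpenCV 4.12 (cv2) and the standard library are available. Lean on these libraries where they do the work, as an engineer would, in place of code of your own. Each camera call takes 0.05 s, during which the arm holds its last target. There are 200 camera calls.

### The job

Gently lower the clamp plate that matches the umbrella stand over the two locating pins on its round deck, without dropping it, until it rests flush. The deck must also be turned clockwise (seen from above) until its two rim bumps catch the sprung roller between them and it sits in the detent. Leave the shorter spare plate and everything else on the ledge where it is, and let go at the end.

Things in the scene. Friction and masses are not known exactly. Their poses are not given: they have to be found in the camera images.
- stand: Fixed brushed aluminium plinth of the umbrella stand: disc 200 mm across, 30 mm high; origin at the centre of its underside, on the deck's axis. A block on its rim towards its +x (reaching 128 mm from the axis, 30 mm high) carries the detent roller.
- deck (a joint): Angle of the round deck (rad) about the vertical axis through the stand's origin; grows clockwise seen from above. 0 is the detent (roller between the two bumps). Starts at -1.2 to -0.6, range -1.4 to 0.4. Friction about 0.1 N m; the detent snaps in over the last 0.08 rad with about 0.25 N m. Turn it by the seated plate's handle or by the pins.
- seat (a point): Centre of the deck's top face, 50 mm above the ledge; turns with the deck. Seated, the plate's origin lies here, axes parallel to these: x from thick to thin pin, pins on the -y side. The aluminium deck is 176 mm across, 14 mm thick, with two steel bumps 18 mm apart on its rim at +x and two dark rubber discs on its +y side.
- pin_thick (a point): Centre of the top of the thick steel pin, 16 mm across, standing 31 mm above the deck; at (-52, -26) mm in the seat frame. Its top edge is chamfered 3 mm.
- pin_thin (a point): Centre of the top of the thin steel pin, 10 mm across, standing 31 mm above the deck; at (52, -26) mm in the seat frame. Its top edge is chamfered 3 mm.
- roller (a point): Dark sprung roller, 14 mm across, of the detent, on the stand's rim, 96 mm from the axis towards the stand's +x.
- plate: Matching clamp plate, loose: aluminium, 140 (x) by 86 (y) by 8 mm, 0.3 to 0.5 kg; origin at the centre of its underside. In its middle a handle block 40 mm long (x), 14 mm thick (y), top 50 mm above the underside: grip it across y. Two steel clamp rings (30 mm outside, tops at 30 mm) at (-52, 22) and (52, 22) mm; through holes at (-52, -26) and (52, -26) mm.
- plate_hole_large (a point): centre of the large hole (19 mm across), at the underside of the matching plate; it goes over the thick pin.
- plate_hole_small (a point): centre of the small hole (13 mm across), at the underside of the matching plate; it goes over the thin pin.
- plate_grip (a point): Where to grip the plate: middle of its handle block, 36 mm above the underside.
- spare: Spare clamp plate of another stand, to be left alone: like the matching plate but only 100 mm long (x), its holes and rings at x = -34 and 34 mm, so it does not fit. 86 mm wide, 50 mm high with its handle. Origin at the centre of its underside.
- stapler: Chrome stapler 140 x 36 mm, about 60 mm high; origin at the centre of its underside.
- paperweight: Glass dome paperweight, 70 mm across, 47 mm high; origin under its centre.
- badge: Flat plastic visitor badge, 86 x 56 x 5 mm, with a white clip at its +x end; origin under its centre.
- fob: Steel key fob 45 x 28 x 9 mm with a split ring at its +x end; origin under its centre.
- bottle: Glass water bottle 64 mm across, 220 mm high; origin under its centre.
- pot: Dark steel pen pot, 76 mm across, 100 mm high; origin under its centre.
Things that resemble listed ones, but are neither listed nor needed, are in the scene too. What is shaped like the plate but turquoise or yellow is not meant. Leave any green look-alike of the stand alone.

How it is judged (in metres and radians):
At the end, for the whole second after the job is handed in: The matching plate lies flush on the deck over both pins (origin within 2 mm in height and 4 mm sideways of the seat point, axes within 0.06 rad, tilt under 0.03 rad), the deck is within 0.06 rad of its detent, and both are at rest (z of plate in the frame of seat between -0.002 and 0.002 m and horizontal distance between plate and seat below 0.004 m and angle between plate's own z axis and vertical below 0.03 rad and angle between the x axis of plate and the x axis of seat, either way round below 0.06 rad and value of joint deck between -0.06 and 0.06 rad and linear speed of plate below 0.01 m/s and velocity of joint deck between -0.05 and 0.05 rad/s); the robot touches nothing.
It fails at once if the spare plate is moved more than 30 mm (distance of spare from where it was at the start of the episode above 0.03 m).
It fails at once if a bystander (stapler, paperweight, badge, key fob, bottle, pen pot) is moved more than 30 mm (distance of any of stapler, paperweight, badge, fob, bottle, pot from where it was at the start of the episode above 0.03 m).
It fails at once if the plate is dropped: it moves faster than 0.35 m/s within 60 mm above its seat (horizontal distance between plate and seat below 0.03 m and z of plate in the frame of seat below 0.06 m and linear speed of plate above 0.35 m/s).
It also fails if it takes over 50 s, if anything falls off the work surface, if the arm or the gripper's body presses on something with over 40 N, if the wrist force passes 120 N, or if a joint passes its speed limit or range.

## Working session

There is one attempt and no reset: what is moved stays moved. The work goes in short steps, Python scripts to look and compute and a shell command to move; the robot and the scene stay as the last step left them, time stands still between calls to the robot, and variables do not carry over. Pictures are saved under pics/ and viewed, at most 10 in all, crops included, and the job is handed in when it is done.

```bash
mkdir -p pics; ls; cat > h.py <<'E'
from rig import *
import numpy as np, cv2
from scipy.spatial.transform import Rotation as R
def cam(c, s=None):
    K=np.array([[c['fx'],0,c['cx']],[0,c['fy'],c['cy']],[0,0,1.]])
    if 'rvec' in c:
        Rm=R.from_rotvec(np.ravel(c['rvec'])).as_matrix(); t=np.ravel(c['tvec'])
        return K,Rm.T,-Rm.T@t   # cam->world rot, cam centre
    w,x,y,z=s['ee_rot']; Rt=R.from_quat([x,y,z,w]).as_matrix(); H=np.array(c['hand_eye'])
    return K,Rt@H[:3,:3],Rt@H[:3,3]+np.array(s['eef_pos'])
def onplane(C,px,z):
    K,Rm,o=C; d=Rm@np.linalg.solve(K,[px[0],px[1],1.]); return o+d*(z-o[2])/d[2]
def proj(C,p):
    K,Rm,o=C; q=K@(Rm.T@(np.array(p)-o)); return q[:2]/q[2]
def snap(name):
    s=sense(); c=capture(name); return c['image'],cam(c,s),s
def save(im,fn): cv2.imwrite('pics/'+fn,cv2.cvtColor(im,cv2.COLOR_RGB2BGR))
E
python3 - <<'E'
from h import *
import pickle
D={}
for n in ['top','side','wrist']:
    im,C,s=snap(n); D[n]=(im,C,s); print(n,C[2])
pickle.dump(D,open('d0.pkl','wb'))
save(D['top'][0],'top0.png'); save(cv2.resize(np.vstack([D['side'][0],D['wrist'][0]]),None,fx=.78,fy=.78),'sw0.png'); print(s)
E
```

```text
pics
top [ 372.91779368   58.83310896 1473.82743278]
side [-244.43207643 -603.10667575  953.74771213]
wrist [ 61.82116987 525.01723897 374.0622192 ]
{'time_s': 0.1, 'joints': array([ 1.10362342e+00,  3.13389081e-01,  1.49833499e+00, -1.18793567e-05,
        1.33102739e+00, -2.23390614e-01]), 'dq': array([-7.01629682e-04, -1.38095606e-03, -4.36526865e-03, -1.16231646e-03,
        4.10936644e-04, -3.02477449e-05]), 'tau': array([ 4.93867716e-03, -4.12898219e+01, -2.60142052e+01, -1.93963706e-05,
        3.05255162e-03,  5.36537027e-05]), 'eef_pos': array([126.61322483, 509.2387063 , 204.60470242]), 'ee_rot': array([-1.90677639e-04,  1.21588115e-01,  9.92580473e-01, -5.47160123e-04]), 'force': array([-0.11872478, -0.27545162, -0.35193987]), 'wrist_torque': array([-0.01687609,  0.0071076 ,  0.01183978]), 'grip_force': 0.0, 'grip_width': 1.0045916205310823}
```

View pics/top0.png

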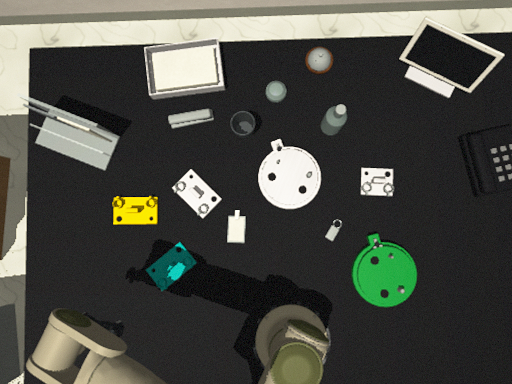

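View pics/sw0.png

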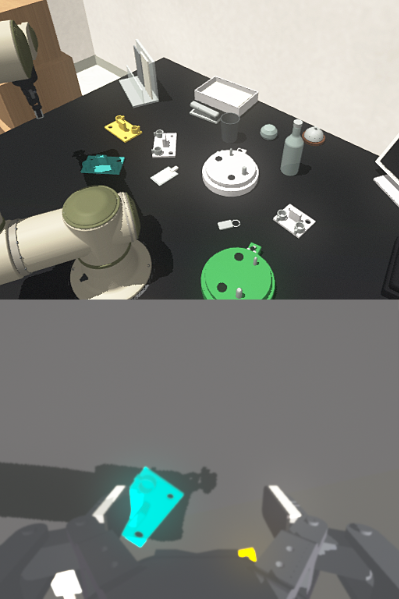

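The top view shows aluminium plates at (196,193) and (377,181), yellow one at (135,211), turquoise one at (170,266). The aluminium stand is at (290,177) and the green look-alike at (385,273). I'll measure both aluminium plates and crop up close.

```bash
python3 - <<'E'
from h import *
import pickle
D=pickle.load(open('d0.pkl','rb')); im,C,_=D['top']
hsv=cv2.cvtColor(im,cv2.COLOR_RGB2HSV)
m=((hsv[...,2]>120)&(hsv[...,1]<60)).astype(np.uint8)
n,l,st,ce=cv2.connectedComponentsWithStats(m)
for i in range(1,n):
    if st[i,4]>150 and 150<ce[i][0]<410 and 100<ce[i][1]<260:
        c=max(cv2.findContours((l==i).astype(np.uint8),0,2)[0],key=len)
        r=cv2.boxPoints(cv2.minAreaRect(c)); z=8 
        P=np.array([onplane(C,p,z)[:2] for p in r]); 
        print(ce[i],st[i,4],P.mean(0),np.linalg.norm(P[1]-P[0]),np.linalg.norm(P[2]-P[1]),P.round(0).tolist())
a=cv2.resize(im[160:225,165:230],(396,396),interpolation=2); b=cv2.resize(im[130:215,250:335],(396,396),interpolation=2)
save(np.hstack([a,b]),'crop0.png')
print(proj(C,[0,0,0]),proj(C,[300,0,0]),proj(C,[300,200,0]))
E
```

```text
[188.64503043 117.56997972] 493 [722.47073082 306.81481404] 145.361913986959 43.83810056397547 [[732.0, 382.0], [756.0, 239.0], [713.0, 231.0], [689.0, 374.0]]
[333.79761905 119.125     ] 168 [ 701.90423546 -161.32437676] 40.48240034200028 62.35982338937594 [[702.0, -124.0], [736.0, -147.0], [701.0, -198.0], [668.0, -176.0]]
[288.85498392 176.29839228] 3110 [516.40495275  -9.65754131] 203.73120880971095 203.96670759759118 [[469.0, 126.0], [653.0, 37.0], [563.0, -145.0], [381.0, -56.0]]
[376.19070905 181.68826406] 818 [ 496.2671667  -291.09453246] 90.29766814235055 102.44620250615559 [[453.0, -238.0], [543.0, -242.0], [540.0, -344.0], [450.0, -340.0]]
[196.26731794 193.31083481] 1126 [473.45524546 291.13573964] 91.2237014226534 140.656083351023 [[493.0, 373.0], [556.0, 307.0], [454.0, 210.0], [392.0, 275.0]]
[236.05664062 227.95507812] 512 [364.71210946 165.0018795 ] 57.88132502130113 101.99762577840363 [[417.0, 193.0], [415.0, 135.0], [313.0, 137.0], [314.0, 195.0]]
[291.17710072 340.91769814] [288.09984342 244.83593248] [225.74133221 246.47230168]
```

View pics/crop0.png

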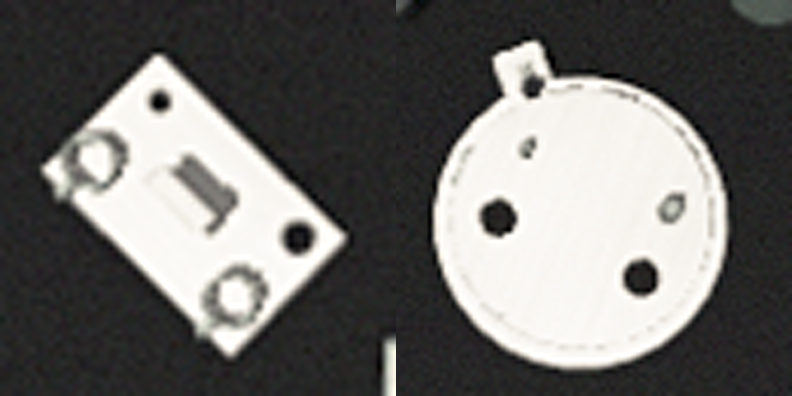

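The matching plate is the one at (196,193): its outline measures 140 mm, against about 102 mm for the spare at (377,181). The crop shows its small hole upper left, large hole lower right and the rings on the lower left. On the deck the thin pin is upper left, the thick pin right, and the roller at the top. Next I'll move above the plate.

```bash
python3 -m handwheel '[[[43,-27,6,0,0,-10,1],[43,-27,6,0,0,-10,1],[43,-27,6,0,0,-10,1],[43,-27,6,0,0,-10,1],[43,-27,6,0,0,-10,1],[43,-27,6,0,0,-10,1],[43,-27,6,0,0,-10,1],[43,-27,6,0,0,-10,1]]]' 40
python3 -m handwheel '[[[0,0,0,0,0,-10,1],[0,0,0,0,0,-10,1],[0,0,0,0,0,-10,1],[0,0,0,0,0,-10,1],[0,0,0,0,0,0,1],[0,0,0,0,0,0,1]]]'
python3 - <<'E'
from h import *
import pickle
r=snap('wrist'); pickle.dump(r,open('d1.pkl','wb')); save(r[0],'w1.png'); print(r[2]['eef_pos'],r[2]['ee_rot'],r[2]['force'])
D=pickle.load(open('d0.pkl','rb')); C=D['top'][1]
f=lambda p:(165+p[0]*65/396-.5,160+p[1]*65/396-.5); g=lambda p:(250+(p[0]-396)*85/396-.5,130+p[1]*85/396-.5)
S=onplane(C,f((160,100)),8);L=onplane(C,f((298,237)),8); print('holes S,L',S,L,np.linalg.norm(S-L))
for n,p,z in [('thin',(527,147),81),('thick',(672,207),81),('roller',(531,86),45),('rubA',(498,217),50),('rubB',(640,277),50)]: print(n,onplane(C,g(p),z))
E
```

```text
time_s: 1.15
eef_pos: [471.9, 292.4, 253.1]
ee_rot: [-0.0, 0.733, 0.68, -0.0]
force: [-0.3, 0.5, 0.8]
grip_width: 0.997
grip_force: 0.0
time_s: 1.9
eef_pos: [470.7, 293.5, 253.0]
ee_rot: [-0.0, 0.92, 0.393, -0.0]
force: [-0.1, -0.2, -0.1]
grip_width: 1.0
grip_force: 0.0
[470.68963489 293.45188311 252.96665522] [-3.42344490e-06  9.19739502e-01  3.92529269e-01 -1.45958511e-04] [-0.11872707 -0.18407035 -0.09825309]
holes S,L [529.97971818 307.97317646   8.        ] [455.0367551  235.82298063   8.        ] 104.02931545399281
thin [560.28550709  27.17039046  81.        ]
thick [517.72385327 -66.83986188  81.        ]
roller [606.74058066  22.37715456  45.        ]
rubA [517.59277822  47.39460511  50.        ]
rubB [474.42590383 -46.53870956  50.        ]
```

View pics/w1.png

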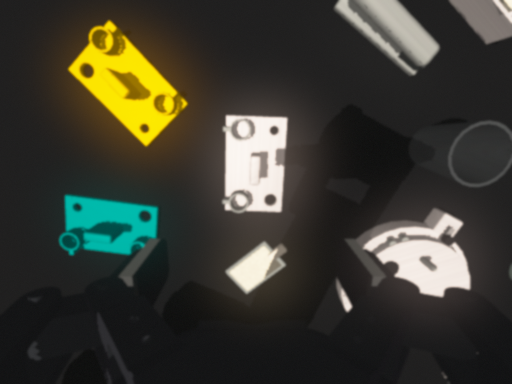

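The wrist picture shows the matching plate at (256,164), with its small hole at (274,130) and large hole at (270,199). I'll refine the plate's pose from the hole centroids and check it against the top view.

```bash
python3 - <<'E'
from h import *
import pickle
im,C,s=pickle.load(open('d1.pkl','rb'))
g=cv2.cvtColor(im,cv2.COLOR_RGB2GRAY)
P=[]
for (x,y) in [(274,130),(270,199)]:
    w=200-g[y-9:y+10,x-9:x+10].astype(float); w[w<90]=0
    yy,xx=np.mgrid[y-9:y+10,x-9:x+10]; c=((w*xx).sum()/w.sum(),(w*yy).sum()/w.sum())
    P.append(onplane(C,c,8)); print(c,P[-1])
m=(g>120).astype(np.uint8); n,l,st,ce=cv2.connectedComponentsWithStats(m); k=l[150,235]
c=max(cv2.findContours((l==k).astype(np.uint8),0,2)[0],key=len); q=cv2.boxPoints(cv2.minAreaRect(c))
Q=np.array([onplane(C,p,8)[:2] for p in q]);print(Q,Q.mean(0))
for P in (P,[np.array([529.98,307.97,8]),np.array([455.04,235.82,8])]):
    S,L=P; u=(S-L)[:2]; d=np.linalg.norm(u); u/=d; v=np.array([-u[1],u[0]])
    print('d',d,'ang',np.degrees(np.arctan2(u[1],u[0])),'centre',((S+L)/2)[:2]+26*v)
w,x,y,z=s['ee_rot'];M=R.from_quat([x,y,z,w]).as_matrix();print('tool y ang',np.degrees(np.arctan2(M[1,1],M[0,1])))
E
```

```text
(np.float64(273.6993260756869), np.float64(129.90150336962157)) [528.21914917 307.52440396   8.        ]
(np.float64(269.9257826665055), np.float64(199.1851807083283)) [453.96051013 235.34427244   8.        ]
[[386.26329369 271.98574174]
 [490.84336514 372.46559842]
 [555.43494051 308.91905206]
 [457.00690242 202.2175436 ]] [472.38712544 288.89698396]
d 103.55827758970541 ang 44.1868156765864 centre [472.96782663 290.07818454]
d 104.02704504118151 ang 43.913345177443574 centre [474.4771894  290.62512926]
tool y ang -43.77606094783134
```

```bash
python3 -m handwheel '[[[3,-3,-40,0,0,-2.2,1],[0,0,-40,0,0,0,1],[0,0,-40,0,0,0,1],[0,0,-40,0,0,0,1],[0,0,-30,0,0,0,1],[0,0,-25,0,0,0,1],[0,0,-13,0,0,0,1],[0,0,0,0,0,0,1]]]'
python3 -m handwheel '[[[0,0,0,0,0,0,-1],[0,0,0,0,0,0,-1],[0,0,0,0,0,0,-1],[0,0,0,0,0,0,-1],[0,0,0,0,0,0,-1],[0,0,0,0,0,0,-1]]]' 60
```

```text
time_s: 2.95
eef_pos: [473.6, 290.4, 24.8]
ee_rot: [-0.0, 0.928, 0.374, -0.0]
force: [1.0, -0.8, 0.4]
grip_width: 1.002
grip_force: 0.0
time_s: 3.7
eef_pos: [473.7, 290.5, 25.1]
ee_rot: [0.0, 0.928, 0.373, -0.0]
force: [-1.4, 0.6, 0.5]
grip_width: 0.002
grip_force: 0.0
```

Nothing was gripped (opening 0), so I'll look.

```bash
python3 - <<'E'
from h import *
import pickle
D={n:snap(n) for n in ['wrist','side','top']}; pickle.dump(D,open('d2.pkl','wb'))
a=D['wrist'][0]; C=D['side'][1]; p=proj(C,[473,290,30]); x,y=p.astype(int); print(p)
b=cv2.resize(D['side'][0][max(0,y-60):y+60,max(0,x-60):x+60],(384,384),interpolation=2)
save(cv2.resize(np.hstack([a,b]),None,fx=.88,fy=.88),'miss.png')
E
```

```text
[210.31677384 178.02498648]
```

View pics/miss.png

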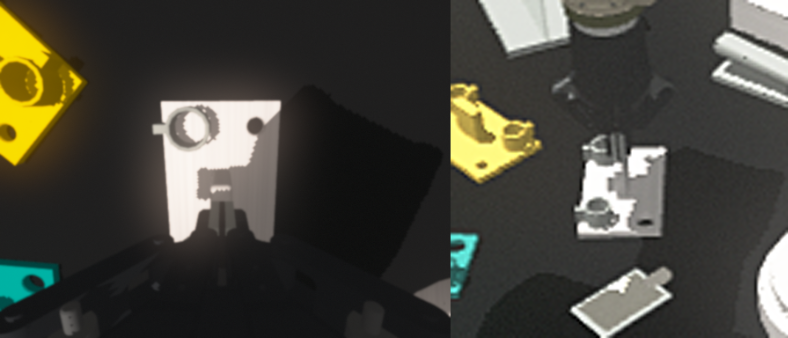

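The handle's end shows at about (215,188) in the left panel with the fingers right behind it, so I need to see whether they straddle it. I'll zoom in and recompute the hole positions.

```bash
python3 - <<'E'
from h import *
import pickle
D=pickle.load(open('d2.pkl','rb')); im,C,s=D['wrist']; print(s['grip_width'],s['grip_force'],s['eef_pos'])
print('small hole',onplane(C,(290,142),8),'TCP px',proj(C,s['eef_pos']),'grasp px',proj(C,s['eef_pos']+np.array([0,0,11])))
a=im[130:300,150:350].astype(float); a=np.clip(255*(a/255)**.5,0,255).astype(np.uint8)
save(cv2.resize(a,(800,600),interpolation=2)[:, :],'z2.png')
u=np.array([np.cos(np.radians(44)),np.sin(np.radians(44))]);v=np.array([-u[1],u[0]])
for x in(-20,20):
  for y in(-7,7):
    q=np.r_[np.array([473.6,290.4])+x*u+y*v,50]; p=proj(C,q); print(x,y,p,((p-[150,130])*[4,3.53]).round())
E
```

```text
0.0018582522826964785 0.0 [473.74599671 290.45608116  25.10690664]
small hole [528.64157568 307.83203961   8.        ] TCP px [250.97798412 225.65705145] grasp px [250.91758649 232.37268419]
-20 -7 [263.00580107 274.24338959] [452. 509.]
-20 7 [238.73516226 274.31097421] [355. 509.]
20 -7 [263.54549771 208.23278136] [454. 276.]
20 7 [237.57976069 208.31023847] [350. 276.]
```

View pics/z2.png

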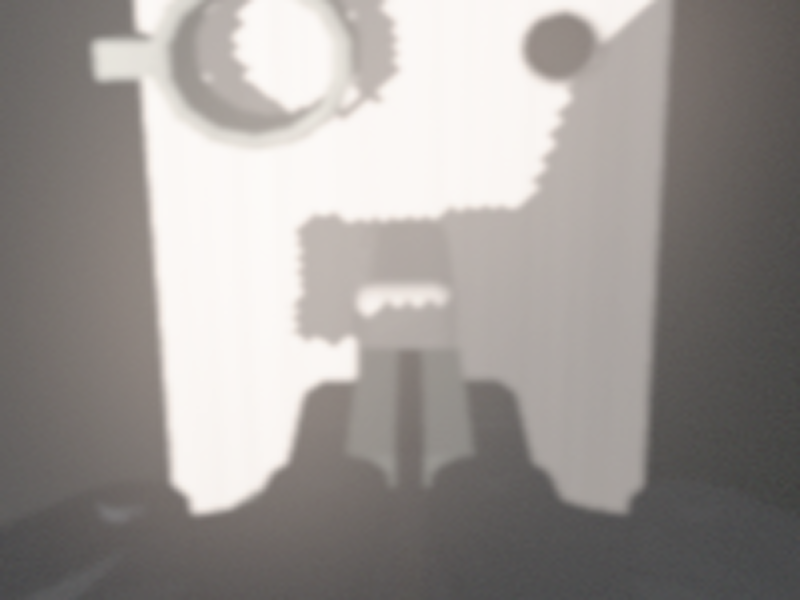

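```bash
python3 - <<'E'
from h import *
import pickle
def pr(C,s,t):
    w,x,y,z=s['ee_rot']; return proj(C,R.from_quat([x,y,z,w]).as_matrix()@np.array(t)+s['eef_pos']).round(0)
im,C,s=pickle.load(open('d1.pkl','rb'))
for z in (8,-5,-20,-40): print('open',z,pr(C,s,[11,45,z]),pr(C,s,[11,-45,z]))
D=pickle.load(open('d2.pkl','rb'));im,C,s=D['wrist']
for z in (8,-5,-20,-30,-40): print('shut',z,pr(C,s,[11,6,z]),pr(C,s,[11,-6,z]))
for n in('side','top'):
    im,C,s=D[n]
    print(n,pr(C,s,[0,0,8]),pr(C,s,[0,0,-30]))
E
```

```text
open 8 [319. 206.] [183. 206.]
open -5 [324. 212.] [178. 212.]
open -20 [331. 220.] [171. 220.]
open -40 [341. 235.] [160. 235.]
shut 8 [260. 206.] [242. 206.]
shut -5 [261. 212.] [241. 212.]
shut -20 [261. 221.] [240. 221.]
shut -30 [262. 227.] [239. 227.]
shut -40 [263. 235.] [239. 235.]
side [211. 181.] [210. 171.]
top [196. 193.] [194. 192.]
```

The handle is empty: the closed tips sit at about row 229 in the wrist frame (350 in the zoom), which puts them about 57 mm above the ledge. The true tips are therefore about 35 mm behind where the stated TCP puts them, just clear of the handle's top. I'll open, lower about 32 mm more while watching the force, and close.

```bash
python3 -m handwheel '[[[0,0,0,0,0,0,1],[0,0,0,0,0,0,1],[0,0,0,0,0,0,1],[0,0,0,0,0,0,1]]]'
python3 -m handwheel '[[[0,0,-6,0,0,0,1],[0,0,-6,0,0,0,1],[0,0,-6,0,0,0,1],[0,0,-4,0,0,0,1],[0,0,0,0,0,0,1]]]'
```

```text
time_s: 4.35
eef_pos: [473.7, 290.5, 25.1]
ee_rot: [-0.0, 0.928, 0.373, -0.0]
force: [0.6, 0.0, -0.4]
grip_width: 0.844
grip_force: 0.0
time_s: 4.97
eef_pos: [473.6, 290.4, 2.7]
ee_rot: [-0.0, 0.928, 0.373, -0.0]
force: [-0.9, 0.0, -0.3]
grip_width: 0.997
grip_force: 0.0
```

```bash
python3 -m handwheel '[[[0,0,-5,0,0,0,1],[0,0,-5,0,0,0,1],[0,0,0,0,0,0,1]]]'; python3 -m handwheel '[[[0,0,0,0,0,0,-1],[0,0,0,0,0,0,-1],[0,0,0,0,0,0,-1],[0,0,0,0,0,0,-1],[0,0,0,0,0,0,-1],[0,0,0,0,0,0,-1]]]' 60
```

```text
time_s: 5.35
eef_pos: [473.5, 290.4, -7.4]
ee_rot: [-0.0, 0.928, 0.373, -0.0]
force: [0.2, -0.4, 0.0]
grip_width: 1.0
grip_force: 0.0
time_s: 6.1
eef_pos: [473.9, 290.5, -6.7]
ee_rot: [-0.0, 0.928, 0.373, 0.0]
force: [-0.4, 0.1, 2.8]
grip_width: 0.152
grip_force: 59.2
```

Gripped (13 mm, 59 N). I'll lift it and refine the deck's pose from the first top and side pictures.

```bash
python3 -m handwheel '[[[0,0,10,0,0,0,-1],[0,0,15,0,0,0,-1],[0,0,25,0,0,0,-1],[0,0,30,0,0,0,-1],[0,0,30,0,0,0,-1],[0,0,20,0,0,0,-1],[0,0,0,0,0,0,-1],[0,0,0,0,0,0,-1]]]'
python3 - <<'E'
from h import *
import pickle
from scipy.optimize import least_squares
D=pickle.load(open('d0.pkl','rb'))
im,C,_=D['top']; g=cv2.cvtColor(im,cv2.COLOR_RGB2GRAY)
n,l=cv2.connectedComponents((g>110).astype(np.uint8)); k=l[190,290]
c=max(cv2.findContours((l==k).astype(np.uint8),0,1)[0],key=len)[:,0]
P=np.array([onplane(C,p,30)[:2] for p in c])
r=least_squares(lambda q:np.hypot(*(P-q[:2]).T)-q[2],[515,-9,100],loss='soft_l1',f_scale=1); print('stand',r.x)
def cen(x,y,h):
    w=230-g[y-h:y+h+1,x-h:x+h+1].astype(float); w[w<40]=0; yy,xx=np.mgrid[y-h:y+h+1,x-h:x+h+1]; return (w*xx).sum()/w.sum(),(w*yy).sum()/w.sum()
A=onplane(C,cen(272,176,6),50);B=onplane(C,cen(302,189,6),50); print('rub',A,B,np.degrees(np.arctan2(*(A-B)[1::-1])))
ro=onplane(C,cen(278,148,3),40); print('roller dir',np.degrees(np.arctan2(ro[1]-r.x[1],ro[0]-r.x[0])),ro)
s,Cs,_=D['side']; p=proj(Cs,[515,-9,65]); x,y=p.astype(int); print(x,y)
m=proj(C,[515,-9,65]).astype(int)
a=cv2.resize(s[y-40:y+40,x-45:x+45],(450,400),interpolation=2); b=cv2.resize(im[m[1]-40:m[1]+40,m[0]-35:m[0]+35],(350,400),interpolation=2)
print('crop offs side',x-45,y-40,'top',m[0]-35,m[1]-40)
save(np.hstack([a,b]),'deck.png')
E
```

```text
time_s: 7.1
eef_pos: [473.2, 290.3, 122.4]
ee_rot: [-0.0, 0.928, 0.373, -0.001]
force: [0.2, 0.7, -3.4]
grip_width: 0.152
grip_force: 58.7
stand [515.26690505  -8.58012314  99.3140069 ]
rub [516.84228585  47.08249133  50.        ] [473.63509706 -47.48435325  50.        ] 65.44454093784277
roller dir 17.797939150742643 [607.59279819  21.05881514  40.        ]
295 207
crop offs side 250 167 top 254 135
```

View pics/deck.png

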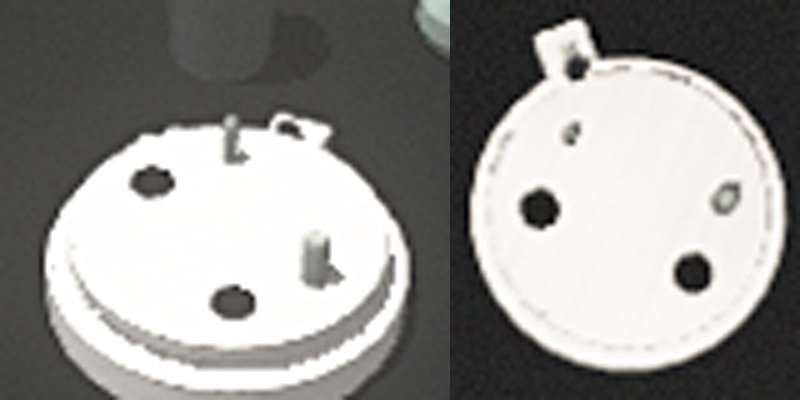

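The side crop shows the thin pin's top at (231,120) and the thick one's at (316,237). In the top crop they are at (573,130) and (729,196). I'll cast both onto z = 81.

```bash
python3 - <<'E'
from h import *
import pickle
D=pickle.load(open('d0.pkl','rb'))
def rep(t,S,L,h=26):
    u=(S-L)[:2]; d=np.linalg.norm(u);u/=d;v=np.array([-u[1],u[0]]);print(t,S,L,'d',d,'ang',np.degrees(np.arctan2(u[1],u[0])),'c',((S+L)/2)[:2]+h*v)
C=D['side'][1]; f=lambda x,y:(250+x/5-.4,167+y/5-.4)
rep('side',onplane(C,f(231,120),81),onplane(C,f(316,237),81))
rA,rB=onplane(C,f(152,182),50),onplane(C,f(233,302),50); rep('rubside',rA,rB,0)
print('roller side',onplane(C,f(288,127),45))
C=D['top'][1]; g=lambda x,y:(254+(x-450)/5-.4,135+y/5-.4)
rep('top',onplane(C,g(573,130),81),onplane(C,g(729,196),81))
print('roller top',onplane(C,g(576,68),45))
s=sense(); w,x,y,z=s['ee_rot'];M=R.from_quat([x,y,z,w]).as_matrix();print('tool x ang',np.degrees(np.arctan2(M[1,0],M[0,0])),s['eef_pos'])
E
```

```text
side [554.85533277  23.29931742  81.        ] [512.27260016 -70.1925548   81.        ] d 102.73275664561145 ang 65.51216390092827 c [509.90268493 -12.66961743]
rubside [512.92513346  44.34566374  50.        ] [470.53096831 -49.6492992   50.        ] d 103.11313349130863 ang 65.72339095925061 c [491.72805089  -2.65181773]
roller side [605.03502711  20.80166892  45.        ]
top [561.63534405  25.34268704  81.        ] [518.07086903 -68.86343076  81.        ] d 103.79140674610116 ang 65.18239195968599 c [516.25424475 -10.84736484]
roller top [605.94235204  21.38156879  45.        ]
tool x ang 43.829530716493394 [473.24288338 290.28221977 122.4015406 ]
```

```bash
python3 -m handwheel '[[[5.2,-37.5,0,0,0,2.7,-1],[5.2,-37.5,0,0,0,2.7,-1],[5.2,-37.5,0,0,0,2.7,-1],[5.2,-37.5,0,0,0,2.7,-1],[5.2,-37.5,0,0,0,2.7,-1],[5.2,-37.5,0,0,0,2.7,-1],[5.2,-37.5,0,0,0,2.7,-1],[5.2,-37.5,0,0,0,2.7,-1]]]'
python3 -m handwheel '[[[0,0,-10,0,0,0,-1],[0,0,-10,0,0,0,-1],[0,0,-5,0,0,0,-1],[0,0,0,0,0,0,-1],[0,0,0,0,0,0,-1]]]'
python3 - <<'E'
from h import *
import pickle
D={n:snap(n) for n in ['wrist','side','top']}; pickle.dump(D,open('d3.pkl','wb')); s=D['top'][2]; print(s['eef_pos'])
m=proj(D['top'][1],[515,-9,100]).astype(int); q=proj(D['side'][1],[515,-9,100]).astype(int)
a=cv2.resize(D['side'][0][q[1]-40:q[1]+40,q[0]-40:q[0]+40],(400,400),interpolation=2); b=cv2.resize(D['top'][0][m[1]-40:m[1]+40,m[0]-40:m[0]+40],(400,400),interpolation=2)
print(q-40,m-40); save(np.hstack([a,b]),'hover.png')
E
```

```text
time_s: 8.1
eef_pos: [514.9, -10.7, 122.1]
ee_rot: [-0.001, 0.841, 0.541, -0.001]
force: [-0.3, 0.3, -2.7]
grip_width: 0.152
grip_force: 58.8
time_s: 8.72
eef_pos: [515.5, -9.2, 98.3]
ee_rot: [0.0, 0.841, 0.541, 0.0]
force: [0.4, -1.3, -2.5]
grip_width: 0.152
grip_force: 58.9
[515.53284157  -9.3539366   98.42366922]
[255 157] [250 134]
```

View pics/hover.png

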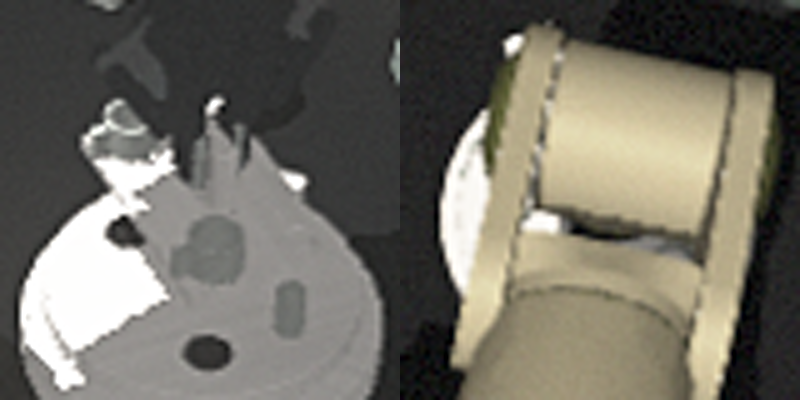

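The top view is blocked by the arm and the side view is dark, so I'll check the alignment with the wrist view.

```bash
python3 - <<'E'
from h import *
import pickle
D=pickle.load(open('d3.pkl','rb')); im,C,s=D['wrist']
a=np.clip(255*(im/255.)**.5,0,255).astype(np.uint8)[60:300,110:430]
save(cv2.resize(a,(800,600),interpolation=2),'w3.png')
c=np.array([515.4,-9.5]);t=np.radians(65.4);u=np.array([np.cos(t),np.sin(t)]);v=np.array([-u[1],u[0]])
f=lambda p:((p-[110,60])*2.5).round()
print('thin top expected',f(proj(C,np.r_[c+52*u-26*v,81]))); 
c=s['eef_pos'][:2]; print('small hole top exp',f(proj(C,np.r_[c+52*u-26*v,113]))) ; print('roller',f(proj(C,[605.5,21.1,45])))
E
```

```text
thin top expected [453. 204.]
small hole top exp [472. 215.]
roller [580. 150.]
```

View pics/w3.png

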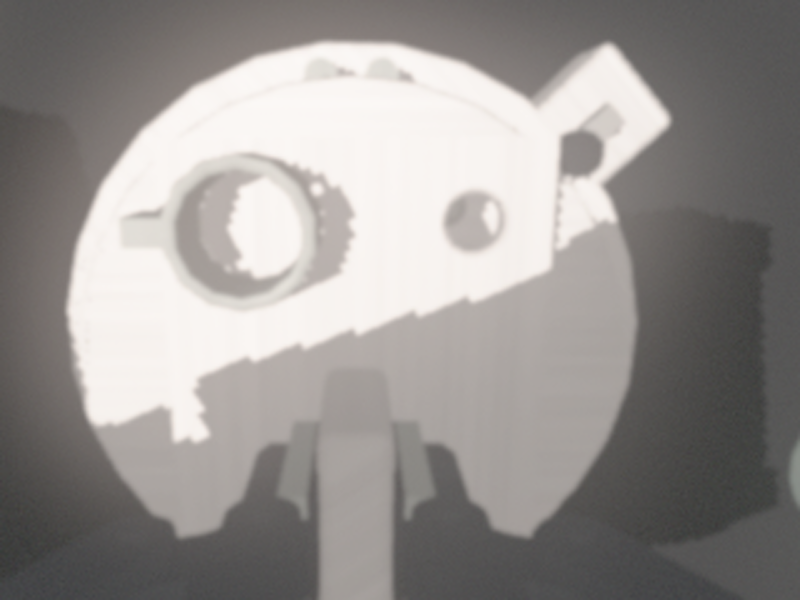

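The roller is at (580,152) against a predicted (580,150), and the small hole at (474,220) against (472,215), with the thin pin showing through it. Alignment is within about 1 mm, so I'll lower gently.

```bash
python3 -m handwheel '[[[0,0.5,-5,0,0,0,-1],[0,0,-5,0,0,0,-1],[0,0,-5,0,0,0,-1],[0,0,-4,0,0,0,-1],[0,0,-4,0,0,0,-1],[0,0,-3,0,0,0,-1],[0,0,-3,0,0,0,-1],[0,0,0,0,0,0,-1]]]' && python3 -m handwheel '[[[0,0,-3,0,0,0,-1],[0,0,-3,0,0,0,-1],[0,0,0,0,0,0,-1]]]'
```

```text
time_s: 9.88
eef_pos: [515.3, -9.0, 68.9]
ee_rot: [-0.0, 0.841, 0.54, -0.0]
force: [0.1, -0.2, -2.7]
grip_width: 0.149
grip_force: 59.0
time_s: 10.25
eef_pos: [515.2, -9.0, 62.8]
ee_rot: [-0.0, 0.841, 0.54, -0.0]
force: [0.8, -0.2, -2.4]
grip_width: 0.154
grip_force: 59.0
```

```bash
python3 -m handwheel '[[[0,0,-3,0,0,0,-1],[0,0,-3,0,0,0,-1],[0,0,-3,0,0,0,-1],[0,0,-3,0,0,0,-1],[0,0,-3,0,0,0,-1],[0,0,0,0,0,0,-1]]]' && python3 -m handwheel '[[[0,0,-2,0,0,0,-1],[0,0,-1,0,0,0,-1],[0,0,0,0,0,0,-1]]]'
```

```text
time_s: 11.0
eef_pos: [515.2, -9.0, 47.9]
ee_rot: [-0.0, 0.841, 0.54, -0.0]
force: [0.5, -0.2, -3.4]
grip_width: 0.154
grip_force: 59.0
time_s: 11.38
eef_pos: [515.3, -9.0, 45.0]
ee_rot: [-0.0, 0.841, 0.54, -0.0]
force: [-0.6, 0.5, -4.1]
grip_width: 0.154
grip_force: 59.0
```

```bash
python3 -m handwheel '[[[0,0,-1,0,0,0,-1],[0,0,-0.7,0,0,0,-1],[0,0,0,0,0,0,-1]]]' && python3 -m handwheel '[[[0,0,-0.7,0,0,0,-1],[0,0,0,0,0,0,-1],[0,0,0,0,0,0,-1]]]'
```

```text
time_s: 11.75
eef_pos: [515.3, -9.0, 43.4]
ee_rot: [-0.0, 0.841, 0.54, -0.0]
force: [-0.3, -0.5, -3.3]
grip_width: 0.155
grip_force: 59.1
time_s: 12.12
eef_pos: [515.4, -9.0, 43.3]
ee_rot: [0.0, 0.841, 0.541, 0.0]
force: [-2.4, 0.8, 6.0]
grip_width: 0.15
grip_force: 60.2
```

Contact at the expected height. Now I'll turn the deck clockwise by about 47° in place.

```bash
python3 -m handwheel '[[[0,0,0,0,0,-3,-1],[0,0,0,0,0,-5,-1],[0,0,0,0,0,-5,-1],[0,0,0,0,0,-4,-1],[0,0,0,0,0,-3,-1],[0,0,0,0,0,0,-1]]]' && python3 -m handwheel '[[[0,0,0,0,0,-4,-1],[0,0,0,0,0,-5,-1],[0,0,0,0,0,-5,-1],[0,0,0,0,0,-4,-1],[0,0,0,0,0,-3,-1],[0,0,0,0,0,0,-1],[0,0,0,0,0,0,-1]]]'; python3 -c "
from h import *
s=sense();print(s['wrist_torque']);w,x,y,z=s['ee_rot'];M=R.from_quat([x,y,z,w]).as_matrix();print(np.degrees(np.arctan2(M[1,0],M[0,0])))"
```

```text
time_s: 12.88
eef_pos: [515.6, -9.5, 43.3]
ee_rot: [0.0, 0.923, 0.386, 0.0]
force: [-3.0, -2.7, 4.8]
grip_width: 0.156
grip_force: 60.2
time_s: 13.75
eef_pos: [515.8, -8.9, 43.3]
ee_rot: [-0.0, 0.977, 0.212, 0.001]
force: [-1.3, 2.3, 5.5]
grip_width: 0.154
grip_force: 60.3
[ 0.31292608  0.24489477 -0.2352424 ]
24.45205455450009
```

```bash
cat > t.py <<'E'
from h import *
s=sense();print(s['wrist_torque'],s['dq'][5]);w,x,y,z=s['ee_rot'];M=R.from_quat([x,y,z,w]).as_matrix();print('ang',np.degrees(np.arctan2(M[1,0],M[0,0])))
E
for i in 1; do python3 -m handwheel '[[[0,0,0,0,0,-2,-1],[0,0,0,0,0,-2,-1],[0,0,0,0,0,0,-1],[0,0,0,0,0,0,-1]]]'; python3 t.py; python3 -m handwheel '[[[0,0,0,0,0,-2,-1],[0,0,0,0,0,0,-1],[0,0,0,0,0,0,-1]]]'; python3 t.py; done
```

```text
time_s: 14.25
eef_pos: [515.9, -9.0, 43.3]
ee_rot: [0.0, 0.984, 0.178, 0.001]
force: [0.1, 0.7, 5.1]
grip_width: 0.156
grip_force: 60.2
[ 0.2510184   0.18919118 -0.26494491] 0.0015548259953431579
ang 20.457163810016276
time_s: 14.62
eef_pos: [516.0, -9.1, 43.3]
ee_rot: [0.0, 0.987, 0.16, 0.001]
force: [-0.6, 0.9, 5.9]
grip_width: 0.157
grip_force: 60.2
[ 0.10691779  0.19971803 -0.24981459] -0.0016075777911169647
ang 18.46064914715808
```

The handle is now at the estimated detent angle. I'll let go, rise and check.

```bash
python3 -m handwheel '[[[0,0,0,0,0,-0.7,-1],[0,0,0,0,0,0,0.2],[0,0,0,0,0,0,1],[0,0,0,0,0,0,1],[0,0,0,0,0,0,1],[0,0,0,0,0,0,1]]]'; python3 -m handwheel '[[[0,0,8,0,0,0,1],[0,0,20,0,0,0,1],[0,0,40,0,0,0,1],[0,0,40,0,0,0,1],[0,0,30,0,0,0,1],[0,0,0,0,0,0,1],[0,0,0,0,0,0,1]]]'
python3 t.py; python3 - <<'E'
from h import *
import pickle
r=snap('wrist'); pickle.dump(r,open('d4.pkl','wb')); save(cv2.resize(np.clip(255*(r[0]/255.)**.6,0,255).astype(np.uint8),(800,600),interpolation=2),'w4.png')
E
```

```text
time_s: 15.38
eef_pos: [515.3, -9.0, 42.7]
ee_rot: [0.0, 0.988, 0.154, 0.0]
force: [0.4, -1.4, -0.3]
grip_width: 1.001
grip_force: 0.0
time_s: 16.25
eef_pos: [514.9, -8.9, 180.2]
ee_rot: [-0.0, 0.988, 0.154, -0.0]
force: [-0.0, 0.7, 0.5]
grip_width: 1.001
grip_force: 0.0
[-0.0346796  -0.03608989  0.05424396] -0.0004575466086165872
ang 17.72989251232316
```

View pics/w4.png

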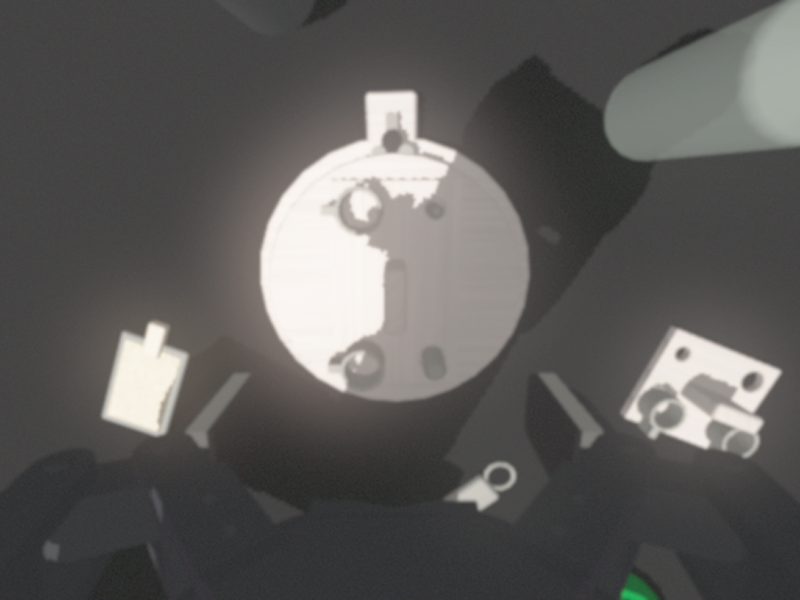

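The picture shows the plate on both pins: thin at (435,209), thick at (432,357), rings at (361,207) and (363,361). The roller at (391,140) has a bump on each side, at about (378,150) and (410,148). Next I'll check the angles numerically.

```bash
python3 - <<'E'
from h import *
import pickle
im,C,s=pickle.load(open('d4.pkl','rb')); g=cv2.cvtColor(im,cv2.COLOR_RGB2GRAY)
h=cv2.HoughCircles(cv2.resize(g,None,fx=3,fy=3,interpolation=cv2.INTER_CUBIC),cv2.HOUGH_GRADIENT,1,60,param1=80,param2=15,minRadius=32,maxRadius=48)
P=[]
for x,y,r in h[0]:
    x,y=(x-1)/3,(y-1)/3
    if 205<x<260 and 115<y<250: q=onplane(C,(x,y),80);P.append(q);print('ring',x,y,r,q)
c=np.array([515.4,-9.2,50]); t=np.radians(18.5)
print('exp pins',[proj(C,np.r_[c[:2]+[x*np.cos(t)+26*np.sin(t),x*np.sin(t)-26*np.cos(t)],81]).round(1) for x in(52,-52)])
print('exp rings',[proj(C,np.r_[c[:2]+[x*np.cos(t)-22*np.sin(t),x*np.sin(t)+22*np.cos(t)],80]).round(1) for x in(52,-52)])
for a in (-9,9): print('exp bump',proj(C,np.r_[c[:2]+[90*np.cos(t)-a*np.sin(t),90*np.sin(t)+a*np.cos(t)],45]).round(1))
print(g[84:102,234:274])
def blob(x,y,hh,thr):
    w=thr-g[y-hh:y+hh+1,x-hh:x+hh+1].astype(float);w[w<0]=0;yy,xx=np.mgrid[y-hh:y+hh+1,x-hh:x+hh+1];return (w*xx).sum()/w.sum(),(w*yy).sum()/w.sum()
b=blob(250,89,5,60);q=onplane(C,b,45);print('roller',b,q,np.degrees(np.arctan2(q[1]+9.2,q[0]-515.4)))
E
```

```text
ring 231.5 134.5 46.3 [558.76665212  24.61359562  80.        ]
ring 230.16667 238.5 43.3 [457.13845052  -4.26307472  80.        ]
exp pins [array([278.9, 133.7]), array([277.7, 236.8])]
exp rings [array([227.6, 134.4]), array([231.2, 237. ])]
exp bump [259.4  94. ]
exp bump [241.8  94.2]
[[119 177 217 230 234 235 235 235 234 233 227 210 172 129  98  86  82  78
   79  83  90 100 110 117 125 147 187 216 226 224 209 174 125  82  59  54
   56  57  58  58]
 [120 176 216 230 234 235 235 235 234 230 216 179 134  98  82  77  76  76
   76  78  81  90 101 111 118 135 169 200 219 223 209 173 125  82  61  55
   55  57  58  58]
 [119 176 216 230 235 235 236 235 233 226 196 146 103  82  77  77  76  76
   75  76  77  83  94 107 115 126 149 185 214 222 209 173 126  83  61  56
   57  57  57  57]
 [120 176 217 231 235 236 236 235 233 220 178 123  88  78  76  77  76  76
   77  76  76  79  88 103 114 121 145 186 217 223 209 174 129  90  71  65
   63  62  60  58]
 [128 179 217 231 235 236 236 235 231 210 161 109  82  78  77  78  77  77
   77  76  76  78  85  99 112 120 144 184 215 221 209 180 147 121 108
[... 1625 characters left out ...]
5 192 189 186 184 183 178 165 150 141 144 160 172
  164 146 141 149]
 [208 195 199 203 200 199 199 202 205 209 211 213 216 219 221 223 223 224
  224 223 222 221 219 216 213 209 205 203 202 198 191 181 174 170 169 168
  160 147 139 134]
 [208 202 207 213 216 219 223 225 227 228 229 230 231 233 234 235 235 235
  235 235 234 233 232 230 229 227 226 225 225 223 221 216 213 208 205 199
  190 179 166 153]
 [225 225 227 229 230 231 233 235 236 236 236 236 236 237 237 237 237 237
  237 236 236 236 235 235 234 234 234 233 233 232 232 230 229 228 226 224
  221 214 203 190]]
roller (np.float64(nan), np.float64(nan)) [nan nan nan] nan<stdin>:15: RuntimeWarning: invalid value encountered in scalar divide
```

The roller (column 250) is centred between the bumps (about 241.5 and 259.5, predicted 241.8 and 259.4). The pins are also where predicted, so the deck is in its detent with the plate on it. I'm handing in the job.

```bash
python3 -c "
from rig import *
print(finish_job())"
```

```text
the job is handed in; nothing more can be done
None
```

The job is handed in, with no verdict returned: the 140 mm matching plate was lowered onto both pins until it touched the deck, the deck was turned clockwise into its detent, and the gripper was opened and lifted clear; the last wrist picture agreed with this, and the arm stayed clear of everything else.

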